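Lay a vase carton down in the labelling jig and push it home

ROBOT

A 6-joint arm with a two-finger parallel gripper is mounted at the origin on the work surface. World frame = base frame: x ahead of the robot, y to its left, z up, the work surface at z = 0. Lengths are in m, angles in rad, forces in N, time in s.
With the tool pointing down it reaches from about 0.25 to 0.725 m from the base axis. Payload 4 kg.
Tool frame: the origin (TCP) lies at the very end of the fingers, on their centre line; the grasp point (between the pads) lies 19 mm behind it; x points along the fingers, z is the direction in which the jaws open and shut, and the axes are right-handed (so a half turn about x gives the same grasp; the last joint's range is limited). The gripper opens to 85 mm and grips with 20 to 120 N. Pads are 22 mm wide; open, the fingers measure 114 mm over their backs; the gripper's body (76 mm by 85 mm) begins 54 mm behind the grasp point. The pads swing forward as they close: fully open they stand 13 mm farther back than shut.
Start: joints at [1.208, 0.241, 0.005, 1.335, 0, 1.571], TCP at [0.177, 0.467, 0.231] pointing down, gripper open.
Joint ranges: [-2.72, 2.72], [-1.05, 1.87], [-1.09, 1.28], [-1.99, 2.15], [-1.42, 1.44], [-3.14, 3.14]. Speed limits (rad/s): [2.79, 2.79, 3.14, 3.14, 3.14, 3.14].

INTERFACE

Orientations are given as a unit quaternion [x, y, z, w].
In Python, from workcell import bot gives the robot as it stands.
- The arm moves only by the tool step_arm, never from a script. Its argument "series" is a list of rows, each an object of numbers: "x", "y", "z": the shift along the world's x, y, z in cm; "twist": the turn about the world's z in degrees; "jaw": the finger opening in cm, from 0 to 8.54. In form: [{"x": .., "y": .., "z": .., "twist": .., "jaw": ..}, ...]. A call has 1 to 10 rows; each row is the pose to reach, as a shift and turn from the pose measured when the call began; what a row does not reach only later rows make up. A row lasts 1/12 s, in which the tool goes at most 41.7 mm and 7.16 degrees, less where a joint would pass 70% of its speed; a pose out of reach is approached as far as the arm can. A call with a gripper value outside its range is refused whole. The fingers move at their own pace and stop on an object; the grip force is fixed at half the most. Time passes only in rows, so rows that repeat a pose let the fingers close. It gives the time, the measured TCP pose, the force and the opening at its end, in the units of the state.
- bot.get_obs(): the state, without advancing time (a new reading comes with each control period).
- bot.camera(name): name is "side" or "top"; returns (picture, depth): 420x560x3 uint8, red, green, blue; 420x560 float32, m along the optical axis (not along the pixel's ray), 0 where there is no reading.
- bot.camera_info(name): a dict with "camera_matrix" (3x3 intrinsics, pixels), "R" (3x3) and "t" (3): a world point X has camera coordinates R X + t. Camera axes: x right, y down, z forward; pixel columns grow to the right and rows downward; lengths in m; the calibration is good to about 2 mm. A picture is of the moment at which its call begins. camera_info takes no time and is no camera call.
- bot.job_done(): hands the job in, once; it reports no verdict.
The state is a dict: "clock": time; "joint_pos": joint angles; "joint_vel": joint speeds; "tau": joint torques, N m; "eef_pos": TCP position; "tool_rot": TCP orientation; "ft_force": force on the tool from outside, world axes, zero at the start; "ft_torque": the same for the moment, N m; "grip_width": finger opening in m.
Only numpy, scipy, OpenCV 4.12 (cv2) and the standard library are available. Lean on these libraries where they do the work, as an engineer would, in place of code of your own. Each camera call takes 0.05 s, during which the arm holds its last target.

TASK

The packed vase carton stands on its end on the open end of the labelling jig. Without picking it up, push it high on the side that has the round window so that it topples along the jig onto its plain back, window up; then square it against the fence, slide it past the sprung side guide and press it firmly home against the plate of the end stop, wherever that is set, keeping it pressed there for a moment before you let go. Never press the carton with more than about 25 N, and leave the things around the jig where they are.

Things in the scene. Friction and masses are not known exactly. Their poses are not given: they have to be found in the camera images.
- carton: Closed plain brown carton, rigid, 90 (own x) x 104 (own y) x 165 mm (own z), 0.3 to 0.7 kg, evenly weighted, too wide to grip. Origin: centre of the end face it stands on (middle of the carton 82.5 mm along own +z). Laid down rightly, own x points straight down, own z along the jig's x, and the origin is the rear end's centre, 60 mm above the table.
- window (a point): Centre of the round dark window, 68 mm diameter, flush in the middle of the carton's 104 x 165 mm face at its own -x; the opposite face is the plain back. At the start the window faces the open end of the jig (jig -x). A push at about four fifths of the carton's height tips it over; a push at half its height or lower may only slide it.
- jig: Metal labelling jig, fixed. Own x: feed direction along the bed to the end stop; own y: from the fence across to the side guide; z up; origin on the table. Bed: top 15 mm above the table, x -250 to 250, y -85 to 85 mm. A label roll, 135 mm high, stands at x 280 to 390 mm. Friction on cardboard 0.48 to 0.75. Lying home the carton's origin is at x 20 to 35 (as the stop is set), y -3, z 60 mm.
- bed_entry (a point): Middle of the open end of the bed, on its top (jig x -250, y 0, z 15 mm). At the start the carton's origin stands 80 to 130 mm from it along the jig's x, the carton's side 15 to 27 mm clear of the fence and turned up to 4 degrees. The toppled carton's front end comes to about x 40 to 110 mm in the jig's frame and must be slid 7 to 16 cm.
- fence_face (a point): Point on the foot of the fence's face to the carton (jig x 0, y -55, z 15 mm). The fence is a straight rigid steel rail along the bed, x -230 to 216 mm in the jig's frame, 18 mm thick, its top 45 mm above the table.
- end_stop: End stop across the end of the bed: a fixed steel bracket, 85 mm wide, 60 mm high, carrying a stiff flat steel plate, 75 mm wide, its top 63 mm above the table, on a setting screw. Origin: foot of the bracket's face (jig x 212, y 0, z 15 mm), axes as the jig's. The plate's face, which the carton comes home against, stands 12 to 27 mm in front of it, as last set: not measured, to be felt for.
- side_guide (a joint): Travel (m) of the sprung side guide: a steel shoe facing the fence, pushed straight back (jig +y) by the carton; 0 at rest, 0.016 at most, 0.008 with a carton squared to the fence. Spring force about 1.5 N at rest, 3.1 N at 8 mm. Its flat face at rest is at jig y 41 mm, x 151 to 175 mm; shoe 19 to 55 mm above the table; housing behind it to y 125, top 51 mm.
- guide_shoe (a point): Outer end of the shoe's lead-in at rest (jig x 115, y 54, z 37 mm); from here a straight 20 degree lead-in closes to y 41 mm at x 151 mm. A carton more than 5 mm off the fence catches on this end. The guide only rubs (pushing the carton on takes 3 to 12 N); the plate beyond is hard and the push rises steeply there.
- spare_carton: Bystander: another carton of the same size without a window, standing beyond the fence; origin at the centre of its underside.
- vase_tall: Bystander: black cylindrical vase with a gilt band, 84 mm diameter, 150 mm high, standing beyond the fence; origin at the centre of its underside.
- vase_short: Bystander: black cylindrical vase, 72 mm diameter, 110 mm high, standing beyond the fence; origin at the centre of its underside.
- paint_pot: Bystander: small white lidded pot, 54 mm diameter, 32 mm high, on the guide's side of the jig; origin at the centre of its underside.
- candle_tin: Bystander: tealight tin, 40 mm diameter, 18 mm high, on the guide's side of the jig; origin at the centre of its underside.
- varnish_jar: Bystander: small amber jar, 54 mm diameter, 75 mm high, on the guide's side of the jig near its stop end; origin at the centre of its underside.
- brush_jar: Bystander: white ceramic jar with brushes, 72 mm diameter, jar 90 mm and brushes about 190 mm high, beyond the fence near the stop end; origin at the centre of its underside.
- tape_roll: Bystander: brown parcel tape roll lying flat, 95 mm diameter, 30 mm high, on the guide's side near the open end of the jig; origin at the centre of its underside.

How it is judged:
On the way, in this order (a step that is already met when the one before it is completed fails the run):
1. the carton lies at rest on its plain back, window up, along the bed (angle between carton's own x axis and vertical above 3.05 rad and linear speed of carton below 0.03 m/s and angle between the z axis of carton and the x axis of jig, either way round below 0.2 rad), for 0.1 s.
2. it is held pressed firmly (3 N or more) against the end stop's plate for a moment (contact force between carton and end_stop above 3 N and x of carton in the frame of jig above 0.018 m and angle between carton's own x axis and vertical above 3.05 rad), for 0.2 s.
At the end, for the whole second after the job is handed in: The carton lies flat on its plain back, window up (within 3 degrees), where it was pressed home on the stop plate (origin beyond x 18 mm in the jig's frame), its rear within 3.5 mm of the fence and square to it within 1.7 degrees, at rest and released (x of carton in the frame of jig above 0.018 m and y of carton in the frame of jig between -0.006 and 0.0005 m and z of carton in the frame of jig below 0.064 m and angle between the z axis of carton and the x axis of jig, either way round below 0.03 rad and angle between carton's own x axis and vertical above 3.09 rad and linear speed of carton below 0.01 m/s); the robot touches nothing.
It fails at once if the robot presses the carton with more than 25 N (contact force between any of the arm, the fingers and carton above 25 N).
It fails at once if the carton is rammed into the end stop with more than 25 N (contact force between carton and end_stop above 25 N).
It fails at once if the carton is picked up off the bed (its origin 105 mm above the table; rolling over its edge takes it to 60 mm) (z of carton in the frame of jig above 0.105 m).
It fails at once if a thing beside the jig is moved by more than 20 mm (distance of any of spare_carton, vase_tall, vase_short, paint_pot, candle_tin, varnish_jar, brush_jar, tape_roll from where it was at the start of the episode above 0.02 m).
It also fails if it takes over 72 s, if anything falls off the work surface, if the arm or the gripper's body presses on something with over 40 N, if the wrist force passes 120 N, or if a joint passes its speed limit or range.

## Working session

There is one attempt and no reset: what is moved stays moved. The work goes in short steps, Python scripts to look and compute and a tool call to move; the robot and the scene stay as the last step left them, time stands still between calls to the robot, and variables do not carry over. Pictures are saved under pics/ and viewed, and the job is handed in when it is done.

Besides the shell and the picture viewer there is one more tool, called after ">>>" in YAML: its name, and indented under it one key for each argument. step_arm: Moves the arm, as the interface text tells. Its arguments: {"type":"object","properties":{"series":{"type":"array","items":{"type":"object","properties":{"x":{"type":"number"},"y":{"type":"number"},"z":{"type":"number"},"twist":{"type":"number"},"jaw":{"type":"number"}}}}},"required":["series"]}

```bash
mkdir -p pics; ls
python3 - <<'E'
from workcell import bot
import cv2,numpy as np
for n in("side","top"):
    p,d=bot.camera(n); cv2.imwrite(f"pics/{n}0.png",p[:,:,::-1]); np.savez(f"{n}0.npz",p=p,d=d)
    i=bot.camera_info(n); print(n,i)
o=bot.get_obs(); print(o)
E
```

```text
pics
side {'camera_matrix': array([[400.69363193,   0.        , 278.77506741],
       [  0.        , 400.69363193, 209.70478832],
       [  0.        ,   0.        ,   1.        ]]), 'R': array([[-0.99951401, -0.02618968, -0.01690702],
       [-0.00441025,  0.65571164, -0.75499854],
       [ 0.0308593 , -0.75455706, -0.65550847]]), 't': array([0.56353344, 0.02702157, 0.84891257])}
top {'camera_matrix': array([[463.38967422,   0.        , 276.24469367],
       [  0.        , 463.38967422, 209.29961727],
       [  0.        ,   0.        ,   1.        ]]), 'R': array([[-0.02401877, -0.99948373, -0.02133962],
       [-0.9971771 ,  0.02547141, -0.07063314],
       [ 0.07114023,  0.01958286, -0.99727407]]), 't': array([0.05824662, 0.55032166, 1.20499697])}
{'clock': 0.1, 'joint_pos': array([1.20800589e+00, 2.41314231e-01, 3.92242286e-03, 1.33519933e+00,
       2.37096997e-05, 1.57078534e+00]), 'joint_vel': array([ 5.13688371e-04, -2.45120901e-03,  2.56744619e-03,  2.58717681e-03,
        5.31861430e-04,  1.87424992e-05]), 'tau': array([ 6.25619959e-04, -3.73138118e+01,  2.53010058e+01,  1.08750619e-02,
        2.63452893e-05, -1.06473635e-06]), 'eef_pos': array([0.17724591, 0.46695824, 0.23053789]), 'tool_rot': array([-0.40195196,  0.58252213,  0.40124497,  0.58146803]), 'ft_force': array([-0.0789514 , -0.14231122, -0.56882223]), 'ft_torque': array([-0.00359417, -0.04894429,  0.00692589]), 'grip_width': 0.08514498339328562}
```

View pics/side0.png

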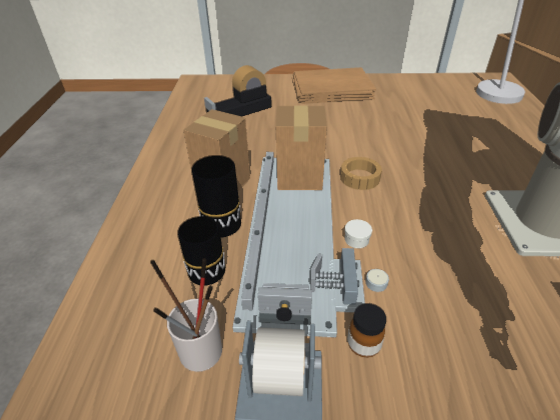

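View pics/top0.png

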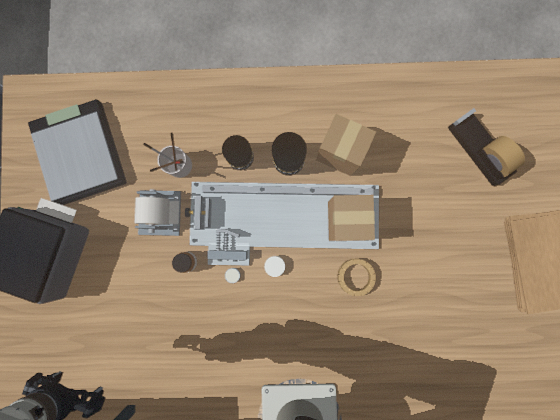

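```bash
cat > h.py <<'E'
import numpy as np,cv2
from workcell import bot
from scipy.spatial.transform import Rotation as Ro
def cloud(n,d):
    i=bot.camera_info(n);K=i["camera_matrix"];R=i["R"];t=i["t"]
    v,u=np.mgrid[0:d.shape[0],0:d.shape[1]]
    c=np.stack([(u-K[0,2])/K[0,0]*d,(v-K[1,2])/K[1,1]*d,d],-1)
    return (c-t)@R      # R^T (c-t)
def ray(n,uv,z):
    i=bot.camera_info(n);K=i["camera_matrix"];R=i["R"];t=i["t"]
    uv=np.atleast_2d(uv).astype(float)
    r=np.c_[(uv[:,0]-K[0,2])/K[0,0],(uv[:,1]-K[1,2])/K[1,1],np.ones(len(uv))]@R
    o=-R.T@t
    return o+r*((z-o[2])/r[:,2])[:,None]
E
python3 - <<'E'
from h import *
z=np.load("top0.npz");P=cloud("top",z["d"]);p=z["p"]
cv2.imwrite("pics/topz.png",cv2.resize(p[170:300,120:400,::-1],None,fx=2.8,fy=2.8,interpolation=cv2.INTER_CUBIC))
s=np.load("side0.npz")
cv2.imwrite("pics/sidez.png",cv2.resize(s["p"][60:340,180:400,::-1],None,fx=2.1,fy=2.1,interpolation=cv2.INTER_CUBIC))
print(Ro.from_quat(bot.get_obs()["tool_rot"]).as_matrix().round(3))
Z=P[...,2]
# table
print("table",np.median(Z[300:320,200:300]))
Q=cloud("top",z["d"])
# carton top
for nm,lo,hi,(r0,r1,c0,c1) in [("carton",.17,.19,(180,260,310,400)),("spare",.15,.18,(100,185,310,390)),("bed",.01,.02,(180,255,180,390)),("fence",.040,.05,(175,210,180,390))]:
    m=np.zeros(Z.shape,np.uint8);m[r0:r1,c0:c1]=((Z>lo)&(Z<hi))[r0:r1,c0:c1]
    n,l,st,_=cv2.connectedComponentsWithStats(m);k=1+np.argmax(st[1:,4]);mm=l==k
    pts=P[mm][:,:2].astype(np.float32)
    r=cv2.minAreaRect(pts*1000);print(nm,mm.sum(),np.median(Z[mm]),r,cv2.boxPoints(r).round(1).tolist())
E
```

```text
[[-0.001 -0.935  0.355]
 [-0.002  0.355  0.935]
 [-1.     0.    -0.002]]
table 0.0002801859997886084
carton 1831 0.18068116027602088 ((517.1989135742188, -135.90660095214844), (91.83712005615234, 103.39630889892578), 88.62092590332031) [[464.3999938964844, -180.60000610351562], [567.7999877929688, -183.10000610351562], [570.0, -91.19999694824219], [466.6000061035156, -88.80000305175781]]
spare 1753 0.16547818796172697 ((700.8124389648438, -130.07508850097656), (104.46511840820312, 91.67911529541016), 63.39529800415039) [[636.4000244140625, -156.1999969482422], [718.4000244140625, -197.3000030517578], [765.2000122070312, -103.9000015258789], [683.2000122070312, -62.79999923706055]]
bed 7626 0.015021865950824036 ((526.61767578125, 25.478500366210938), (498.83489990234375, 190.4484405517578), 87.48705291748047) [[420.5, -219.5], [610.7999877929688, -227.89999389648438], [632.7000122070312, 270.5], [442.3999938964844, 278.79998779296875]]
fence 1152 0.04502806382190395 ((600.2430419921875, 14.759506225585938), (444.7239685058594, 18.653766632080078), 87.48934936523438) [[581.2000122070312, -207.0], [599.7999877929688, -207.8000030517578], [619.2999877929688, 236.5], [600.7000122070312, 237.3000030517578]]
```

View pics/topz.png

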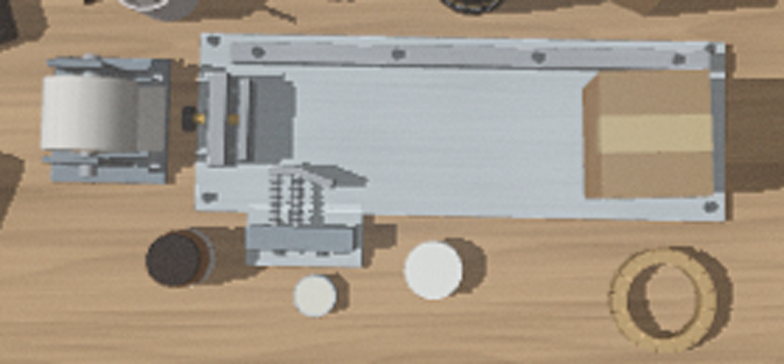

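View pics/sidez.png

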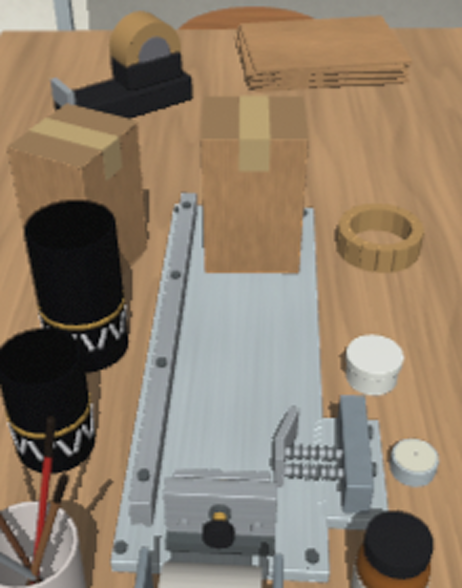

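The jig frame fits: origin at world (536.7, 24.8) mm and feed direction 87.5°. The carton stands at jig x −161, y +12, with its top at z 180. The top view shows the fence on the far (+x) side and the stop at left; the carton is at right near pixel (352,217). I'll move in behind the open end now.

>>> step_arm:
  series:
    - {"x": 2.2, "y": -3.4, "z": 1, "twist": -7}
    - {"x": 4.4, "y": -6.8, "z": 2, "twist": -14}
    - {"x": 6.6, "y": -10.2, "z": 2, "twist": -21}
    - {"x": 8.8, "y": -13.6, "z": 2, "twist": -28}
    - {"x": 11, "y": -17, "z": 2, "twist": -35}
    - {"x": 13.2, "y": -20.4, "z": 2, "twist": -42}
    - {"x": 15.4, "y": -23.8, "z": 2, "twist": -49}
    - {"x": 17.6, "y": -27.2, "z": 2, "twist": -56}
    - {"x": 19.8, "y": -30.6, "z": 2, "twist": -63}
    - {"x": 22, "y": -34, "z": 2, "twist": -71.7, "jaw": 6}

```text
$.series[0]: bad value
```

>>> step_arm:
  series:
    - {"x": 2.2, "y": -3.4, "z": 1, "twist": -7, "jaw": 6}
    - {"x": 4.4, "y": -6.8, "z": 2, "twist": -14, "jaw": 6}
    - {"x": 6.6, "y": -10.2, "z": 2, "twist": -21, "jaw": 6}
    - {"x": 8.8, "y": -13.6, "z": 2, "twist": -28, "jaw": 6}
    - {"x": 11, "y": -17, "z": 2, "twist": -35, "jaw": 6}
    - {"x": 13.2, "y": -20.4, "z": 2, "twist": -42, "jaw": 6}
    - {"x": 15.4, "y": -23.8, "z": 2, "twist": -49, "jaw": 6}
    - {"x": 17.6, "y": -27.2, "z": 2, "twist": -56, "jaw": 6}
    - {"x": 19.8, "y": -30.6, "z": 2, "twist": -63, "jaw": 6}
    - {"x": 22, "y": -34, "z": 2, "twist": -71.7, "jaw": 6}

```text
clock: 0.93
eef_pos: [0.3976, 0.1249, 0.2504]
tool_rot: [0.008, 0.708, -0.008, 0.706]
ft_force: [0.3, 0.3, 0.7]
grip_width: 0.0601
```

>>> step_arm:
  series:
    - {"x": 0, "y": -4, "z": 0, "twist": 0, "jaw": 6}
    - {"x": 0, "y": -8, "z": 0, "twist": 0, "jaw": 6}
    - {"x": 0, "y": -12, "z": 0, "twist": 0, "jaw": 6}
    - {"x": 0, "y": -16, "z": 0, "twist": 0, "jaw": 6}
    - {"x": 0, "y": -20, "z": 0, "twist": 0, "jaw": 6}
    - {"x": 0, "y": -24, "z": 0, "twist": 0, "jaw": 6}
    - {"x": 0, "y": -28, "z": 0, "twist": 0, "jaw": 6}
    - {"x": 0, "y": -32, "z": 0, "twist": 0, "jaw": 6}
    - {"x": 0, "y": -36, "z": 0, "twist": 0, "jaw": 6}
    - {"x": 0, "y": -39, "z": 0, "twist": 0, "jaw": 6}

```text
clock: 1.77
eef_pos: [0.3969, -0.2679, 0.2499]
tool_rot: [0.009, 0.708, -0.009, 0.706]
ft_force: [0.6, 0.4, -0.5]
grip_width: 0.0599
```

```bash
cat >> h.py <<'E'
O=np.array([.5367,.0248]);a=np.radians(87.49);f=np.array([np.cos(a),np.sin(a)]);g=np.array([-f[1],f[0]])
def st():
    o=bot.get_obs();M=Ro.from_quat(o["tool_rot"]).as_matrix();e=o["eef_pos"]
    r=e[:2]-O
    yaw=np.degrees(np.arctan2(M[1,2],M[0,2]))
    print("t",round(o["clock"],2),"tcp",(e*1000).round(1),"jig",(1000*np.array([r@f,r@g])).round(1),"jaw axis deg",yaw.round(2),"tilt",M[:,0].round(3),"F",o["ft_force"].round(2),"Fjig",(o["ft_force"][:2]@np.c_[f,g]).round(2),"T",o["ft_torque"].round(3),"q",o["joint_pos"].round(2))
def w(x,y): return ((O+x/1000*f+y/1000*g)*1000).round(1)
E
python3 -c "
from h import *
st();print(w(-257,12))"
```

```text
t 1.77 tcp [ 396.9 -267.9  249.9] jig [-298.6  126.9] jaw axis deg -1.42 tilt [-0.003 -0.    -1.   ] F [ 0.64  0.42 -0.49] Fjig [ 0.45 -0.62] T [-0.012 -0.071  0.033] q [-0.59  0.19 -0.01  1.37 -0.    1.  ]
[ 513.5 -231.4]
```

>>> step_arm:
  series:
    - {"x": 4, "y": 0.5, "z": 0, "twist": -1.1, "jaw": 6}
    - {"x": 8, "y": 1, "z": 0, "twist": -1.1, "jaw": 6}
    - {"x": 11.6, "y": 1.8, "z": -2, "twist": -1.1, "jaw": 6}
    - {"x": 11.6, "y": 1.8, "z": -5, "twist": -1.1, "jaw": 6}
    - {"x": 11.6, "y": 1.8, "z": -8, "twist": -1.1, "jaw": 6}
    - {"x": 11.6, "y": 1.8, "z": -10.4, "twist": -1.1, "jaw": 6}
    - {"x": 11.6, "y": 2.6, "z": -10.4, "twist": -1.1, "jaw": 6}
    - {"x": 11.6, "y": 3.6, "z": -10.4, "twist": -1.1, "jaw": 6}

```text
clock: 2.43
eef_pos: [0.5114, -0.2311, 0.1442]
tool_rot: [0.017, 0.709, -0.015, 0.704]
ft_force: [-0.7, -0.2, 0.6]
grip_width: 0.0599
```

```bash
python3 -c "
from h import *
st()
p,d=bot.camera('side');cv2.imwrite('pics/side1.png',p[:,:,::-1])
p,d=bot.camera('top');cv2.imwrite('pics/top1.png',p[:,:,::-1])
"
```

```text
t 2.43 tcp [ 511.4 -231.1  144.2] jig [-256.8   14. ] jaw axis deg -2.58 tilt [-0.007  0.002 -1.   ] F [-0.65 -0.15  0.6 ] Fjig [-0.18  0.65] T [0.044 0.008 0.002] q [-0.42  0.42  0.02  1.18 -0.    1.19]
```

View pics/top1.png

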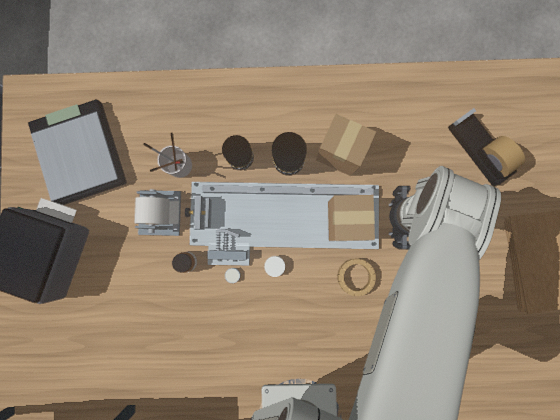

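>>> step_arm:
  series:
    - {"x": 0.05, "y": 1, "z": 0, "twist": 0, "jaw": 6}
    - {"x": 0.1, "y": 1.8, "z": 0, "twist": 0, "jaw": 6}
    - {"x": 0.1, "y": 2.2, "z": 0, "twist": 0, "jaw": 6}
    - {"x": 0.1, "y": 2.6, "z": 0, "twist": 0, "jaw": 6}
    - {"x": 0.15, "y": 3.0, "z": 0, "twist": 0, "jaw": 6}
    - {"x": 0.15, "y": 3.4, "z": 0, "twist": 0, "jaw": 6}
    - {"x": 0.15, "y": 3.8, "z": 0, "twist": 0, "jaw": 6}
    - {"x": 0.2, "y": 4.2, "z": 0, "twist": 0, "jaw": 6}
    - {"x": 0.2, "y": 4.6, "z": 0, "twist": 0, "jaw": 6}
    - {"x": 0.2, "y": 5.0, "z": 0, "twist": 0, "jaw": 6}

```text
clock: 3.37
eef_pos: [0.5158, -0.1809, 0.1478]
tool_rot: [0.015, 0.707, -0.016, 0.707]
ft_force: [-0.2, -1.7, 1.8]
grip_width: 0.0598
```

```bash
python3 -c "
from h import *
st()
p,d=bot.camera('side');cv2.imwrite('pics/side2.png',p[40:240,180:420,::-1])
"
```

```text
t 3.37 tcp [ 515.8 -180.9  147.8] jig [-206.4   11.9] jaw axis deg -2.44 tilt [-0.    -0.001 -1.   ] F [-0.2  -1.7   1.78] Fjig [-1.71  0.13] T [-0.409  0.085  0.081] q [-0.34  0.38 -0.02  1.17 -0.    1.28]
```

View pics/side2.png

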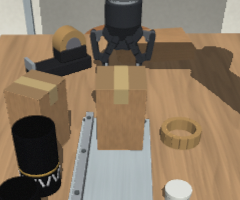

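Contact is at about 1.7 N and the carton is starting to tilt without sliding, so I'll keep pushing.

>>> step_arm:
  series:
    - {"x": 0, "y": 0.4, "z": 0, "twist": 0, "jaw": 6}
    - {"x": 0, "y": 0.8, "z": 0, "twist": 0, "jaw": 6}
    - {"x": 0.05, "y": 1.2, "z": 0, "twist": 0, "jaw": 6}
    - {"x": 0.05, "y": 1.6, "z": 0, "twist": 0, "jaw": 6}
    - {"x": 0.1, "y": 2.0, "z": 0, "twist": 0, "jaw": 6}
    - {"x": 0.1, "y": 2.4, "z": 0, "twist": 0, "jaw": 6}
    - {"x": 0.1, "y": 2.8, "z": 0, "twist": 0, "jaw": 6}
    - {"x": 0.15, "y": 3.2, "z": 0, "twist": 0, "jaw": 6}
    - {"x": 0.15, "y": 3.6, "z": 0, "twist": 0, "jaw": 6}
    - {"x": 0.2, "y": 4.0, "z": 0, "twist": 0, "jaw": 6}

```text
clock: 4.25
eef_pos: [0.5176, -0.1392, 0.1475]
tool_rot: [0.015, 0.707, -0.015, 0.707]
ft_force: [-1.2, -0.6, 0.1]
grip_width: 0.0603
```

```bash
python3 -c "
from h import *
st()
p,d=bot.camera('side');cv2.imwrite('pics/side3.png',p[40:240,180:420,::-1])
"
```

```text
t 4.25 tcp [ 517.6 -139.2  147.5] jig [-164.7   11.9] jaw axis deg -2.39 tilt [-0.001  0.    -1.   ] F [-1.22 -0.61  0.11] Fjig [-0.67  1.19] T [-0.073  0.047  0.073] q [-0.26  0.36 -0.05  1.16  0.    1.35]
```

View pics/side3.png

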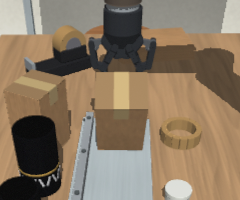

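>>> step_arm:
  series:
    - {"x": 0, "y": 0.4, "z": 0, "twist": 0, "jaw": 6}
    - {"x": 0, "y": 0.8, "z": 0, "twist": 0, "jaw": 6}
    - {"x": 0.05, "y": 1.2, "z": 0, "twist": 0, "jaw": 6}
    - {"x": 0.05, "y": 1.6, "z": 0, "twist": 0, "jaw": 6}
    - {"x": 0.1, "y": 2.0, "z": 0, "twist": 0, "jaw": 6}
    - {"x": 0.1, "y": 2.4, "z": 0, "twist": 0, "jaw": 6}
    - {"x": 0.1, "y": 2.4, "z": 0, "twist": 0, "jaw": 6}

```text
clock: 4.88
eef_pos: [0.5187, -0.1137, 0.1475]
tool_rot: [0.015, 0.707, -0.014, 0.707]
ft_force: [-0.2, -0.2, -0.3]
grip_width: 0.0601
```

```bash
python3 -c "
from h import *
st()
p,d=bot.camera('side');cv2.imwrite('pics/side4.png',p[40:340,160:420,::-1])
"
```

```text
t 4.88 tcp [ 518.7 -113.7  147.5] jig [-139.2   11.9] jaw axis deg -2.3 tilt [-0.001  0.001 -1.   ] F [-0.22 -0.17 -0.31] Fjig [-0.18  0.21] T [0.027 0.034 0.008] q [-0.22  0.35 -0.06  1.15  0.    1.39]
```

View pics/side4.png

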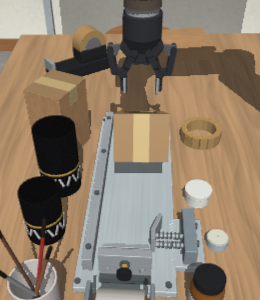

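>>> step_arm:
  series:
    - {"x": -2, "y": -1, "z": 1, "twist": 7, "jaw": 6}
    - {"x": -4, "y": 0, "z": 2, "twist": 14, "jaw": 6}
    - {"x": -6, "y": 1, "z": 2, "twist": 21, "jaw": 6}
    - {"x": -8, "y": 2, "z": 2, "twist": 28, "jaw": 6}
    - {"x": -10, "y": 4, "z": 2, "twist": 35, "jaw": 6}
    - {"x": -12, "y": 6, "z": 2, "twist": 42, "jaw": 6}
    - {"x": -14, "y": 8, "z": 2, "twist": 49, "jaw": 6}
    - {"x": -14, "y": 10, "z": 2, "twist": 56, "jaw": 6}
    - {"x": -14, "y": 11, "z": 2, "twist": 63, "jaw": 6}
    - {"x": -14, "y": 11, "z": 2, "twist": 70, "jaw": 6}

```text
clock: 5.77
eef_pos: [0.3784, -0.0027, 0.1678]
tool_rot: [-0.396, 0.586, 0.396, 0.586]
ft_force: [-0.0, -0.3, 0.0]
grip_width: 0.0603
```

>>> step_arm:
  series:
    - {"x": 0, "y": 0, "z": 0, "twist": 7, "jaw": 6}
    - {"x": 0, "y": 0, "z": 0, "twist": 14, "jaw": 6}
    - {"x": 0, "y": 0, "z": 0, "twist": 20, "jaw": 6}
    - {"x": 0, "y": 0, "z": 0, "twist": 20, "jaw": 6}

```text
clock: 6.1
eef_pos: [0.3785, -0.0027, 0.168]
tool_rot: [-0.492, 0.508, 0.492, 0.507]
ft_force: [0.2, 0.5, 0.4]
grip_width: 0.06
```

```bash
cat > look.py <<'E'
import sys
from h import *
st();n=sys.argv[1]
p,d=bot.camera('side');cv2.imwrite(f'pics/side{n}.png',p[:,:,::-1])
p,d=bot.camera('top');cv2.imwrite(f'pics/top{n}.png',p[:,:,::-1])
P=cloud('top',d);Z=P[...,2]
r=(P[...,:2]-O);X=r@f;Y=r@g
m=((Z>.095)&(Z<.115)&(X>-.2)&(X<.23)&(Y>-.08)&(Y<.08)).astype(np.uint8)
k,l,s,_=cv2.connectedComponentsWithStats(m);j=1+np.argmax(s[1:,4]);mm=l==j
q=np.c_[X[mm],Y[mm]].astype(np.float32)*1000
b=cv2.minAreaRect(q);print("top face n",mm.sum(),"z",np.median(Z[mm]).round(4),b)
print("corners",cv2.boxPoints(b).round(1).tolist())
# percentile edges in jig frame
print("x",np.percentile(q[:,0],[0.5,99.5]),"y",np.percentile(q[:,1],[0.5,99.5]))
# the side edges: slope via per-column extremes
for nm,pick in(("fence-side",np.min),("guide-side",np.max)):
    xs=np.arange(q[:,0].min()+15,q[:,0].max()-15,4);e=[pick(q[abs(q[:,0]-x)<2.5,1]) for x in xs]
    c=np.polyfit(xs,e,1);print(nm,"slope deg",np.degrees(c[0]).round(2),"y at ends",np.polyval(c,[q[:,0].min(),q[:,0].max()]).round(1))
cand=dict(pot=(275,266),tin=(233,276),tape=(357,277),varn=(183,263))
for a_,(u,v) in cand.items(): print(a_,(X[v,u]*1000).round(),(Y[v,u]*1000).round(),Z[v,u].round(3))
E
python3 look.py 5
```

```text
t 6.1 tcp [378.5  -2.7 168. ] jig [-34.4 156.9] jaw axis deg 88.27 tilt [ 0. -0. -1.] F [0.19 0.49 0.39] Fjig [ 0.5  -0.17] T [ 0.001 -0.041 -0.014] q [-0.01  0.04 -0.4   1.13 -0.    0.02]
top face n 2845 z 0.1053 ((-26.742774963378906, 16.989662170410156), (164.9669647216797, 103.8117446899414), 1.1183295249938965)
corners [[-110.19999694824219, 67.30000305175781], [-108.19999694824219, -36.5], [56.70000076293945, -33.29999923706055], [54.70000076293945, 70.5]]
x [-109.03297302   55.74553093] y [-35.07336685  69.80327835]
fence-side slope deg 2.2 y at ends [-37.  -30.6]
guide-side slope deg 2.53 y at ends [64.3 71.7]
pot 20.0 134.0 0.033
tin 131.0 163.0 0.018
tape -197.0 161.0 -0.001
varn 252.0 130.0 0.071
```

View pics/top5.png

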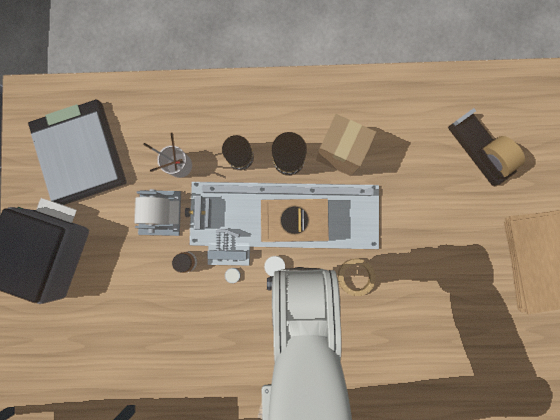

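View pics/side5.png

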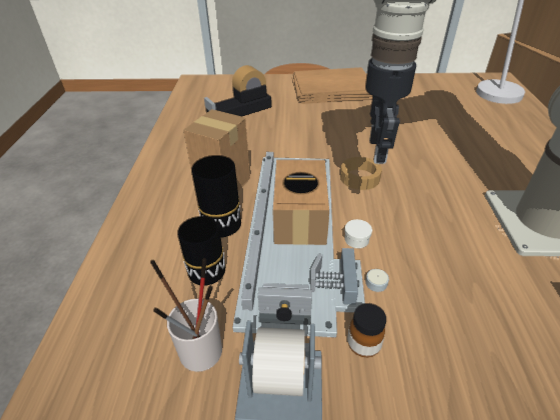

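The carton lies window up, spanning x −110 to 56, with gaps to the fence of 18 mm at the rear and 24 mm at the front (yaw about 2.3°). Next I'll square it to the fence.

>>> step_arm:
  series:
    - {"x": 2.5, "y": 0.2, "z": 0, "twist": -0.8, "jaw": 8}
    - {"x": 5.2, "y": 0.45, "z": -2, "twist": -0.8, "jaw": 8}
    - {"x": 5.2, "y": 0.45, "z": -5, "twist": -0.8, "jaw": 8}
    - {"x": 5.2, "y": 0.45, "z": -8, "twist": -0.8, "jaw": 8}
    - {"x": 5.2, "y": 0.45, "z": -10, "twist": -0.8, "jaw": 8}
    - {"x": 5.2, "y": 0.45, "z": -11.6, "twist": -0.8, "jaw": 8}
    - {"x": 5.2, "y": 0.45, "z": -11.6, "twist": -0.8, "jaw": 8}

```text
clock: 6.78
eef_pos: [0.4275, 0.0016, 0.0489]
tool_rot: [-0.485, 0.514, 0.489, 0.511]
ft_force: [-0.8, -0.6, 0.2]
grip_width: 0.0798
```

```bash
python3 -c "
from h import *
st()"
```

```text
t 6.78 tcp [427.5   1.6  48.9] jig [-27.9 108.1] jaw axis deg 87.07 tilt [-0.007 -0.    -1.   ] F [-0.75 -0.63  0.19] Fjig [-0.66  0.72] T [-0.017 -0.003  0.013] q [ 0.    0.28 -0.46  0.83 -0.    0.06]
```

>>> step_arm:
  series:
    - {"x": 1, "y": -0.05, "z": 0.1, "twist": 0.3, "jaw": 8}
    - {"x": 2, "y": -0.1, "z": 0.1, "twist": 0.3, "jaw": 8}
    - {"x": 2.3, "y": -0.1, "z": 0.1, "twist": 0.3, "jaw": 8}
    - {"x": 2.6, "y": -0.1, "z": 0.1, "twist": 0.3, "jaw": 8}
    - {"x": 2.9, "y": -0.1, "z": 0.1, "twist": 0.3, "jaw": 8}
    - {"x": 3.2, "y": -0.15, "z": 0.1, "twist": 0.3, "jaw": 8}
    - {"x": 3.5, "y": -0.15, "z": 0.1, "twist": 0.3, "jaw": 8}
    - {"x": 3.8, "y": -0.15, "z": 0.1, "twist": 0.3, "jaw": 8}
    - {"x": 4.1, "y": -0.2, "z": 0.1, "twist": 0.3, "jaw": 8}
    - {"x": 4.3, "y": -0.2, "z": 0.1, "twist": 0.3, "jaw": 8}

```text
clock: 7.62
eef_pos: [0.4695, 0.0001, 0.0512]
tool_rot: [-0.486, 0.513, 0.491, 0.509]
ft_force: [-6.2, 0.1, 9.6]
grip_width: 0.0799
```

```bash
python3 -c "
from h import *
st()"
```

```text
t 7.62 tcp [4.695e+02 1.000e-01 5.120e+01] jig [-27.7  66. ] jaw axis deg 87.36 tilt [-0.009  0.001 -1.   ] F [-6.22  0.05  9.55] Fjig [-0.22  6.21] T [0.424 1.027 0.132] q [-0.    0.35 -0.35  0.87  0.    0.05]
```

The vertical force of 9.6 N was not expected: the gripper body is probably bearing on the carton's top. I'll back off, raise the tool and look.

>>> step_arm:
  series:
    - {"x": -0.5, "y": 0, "z": 0.3, "twist": 0.1, "jaw": 8}
    - {"x": -1, "y": 0, "z": 1, "twist": 0.1, "jaw": 8}
    - {"x": -1, "y": 0, "z": 2, "twist": 0.1, "jaw": 8}

```text
clock: 7.87
eef_pos: [0.4578, -0.0, 0.0716]
tool_rot: [-0.486, 0.513, 0.491, 0.509]
ft_force: [-1.0, 0.2, -0.7]
grip_width: 0.0801
```

```bash
python3 look.py 6
python3 - <<'E'
import cv2
a=cv2.imread('pics/side6.png');cv2.imwrite('pics/side6z.png',cv2.resize(a[100:320,180:420],None,fx=2.5,fy=2.5))
E
```

```text
t 7.87 tcp [457.8  -0.   71.6] jig [-28.2  77.7] jaw axis deg 87.44 tilt [-0.01   0.001 -1.   ] F [-1.    0.23 -0.66] Fjig [0.19 1.01] T [-0.032  0.009 -0.032] q [-0.    0.31 -0.36  0.92  0.    0.04]
top face n 1847 z 0.1052 ((-26.504066467285156, 1.0691566467285156), (165.28097534179688, 101.38288116455078), 1.187218427658081)
corners [[-110.19999694824219, 50.0], [-108.0999984741211, -51.29999923706055], [57.20000076293945, -47.900001525878906], [55.099998474121094, 53.5]]
x [-108.65864853   55.44746834] y [-50.10872604  52.51253456]
fence-side slope deg 1.01 y at ends [-50.7 -47.8]
guide-side slope deg 9.81 y at ends [-0.6 27.6]
pot 9.0 108.0 0.545
tin 131.0 164.0 0.017
tape -197.0 161.0 -0.004
varn 251.0 130.0 0.074
```

View pics/side6z.png

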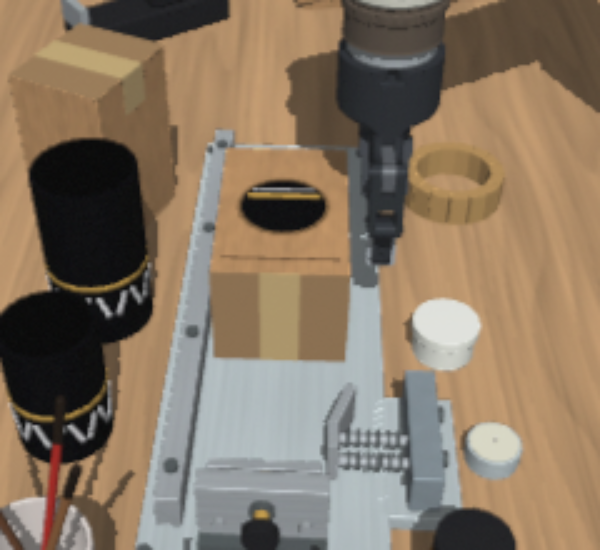

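>>> step_arm:
  series:
    - {"x": 0.5, "y": 0.1, "z": -0.4, "twist": 0, "jaw": 8}
    - {"x": 0.9, "y": 0.1, "z": -0.4, "twist": 0, "jaw": 8}
    - {"x": 1.1, "y": 0.1, "z": -0.4, "twist": 0, "jaw": 8}
    - {"x": 1.3, "y": 0.1, "z": -0.4, "twist": 0, "jaw": 8}
    - {"x": 1.45, "y": 0.1, "z": -0.4, "twist": 0, "jaw": 8}

```text
clock: 8.38
eef_pos: [0.4741, 0.0012, 0.0686]
tool_rot: [-0.487, 0.513, 0.491, 0.509]
ft_force: [-3.9, 0.3, 2.3]
grip_width: 0.0799
```

```bash
python3 -c "
from h import *
st()"
```

```text
t 8.38 tcp [474.1   1.2  68.6] jig [-26.3  61.5] jaw axis deg 87.46 tilt [-0.008  0.001 -1.   ] F [-3.95  0.34  2.31] Fjig [0.17 3.96] T [0.209 0.704 0.022] q [ 0.    0.34 -0.32  0.92  0.    0.05]
```

>>> step_arm:
  series:
    - {"x": 0.1, "y": 0, "z": 0, "twist": 0, "jaw": 8}
    - {"x": 0.2, "y": 0, "z": 0, "twist": 0, "jaw": 8}

```text
clock: 8.55
eef_pos: [0.4751, 0.0012, 0.0681]
tool_rot: [-0.486, 0.513, 0.491, 0.509]
ft_force: [-3.6, 1.6, 2.1]
grip_width: 0.0801
```

>>> step_arm:
  series:
    - {"x": 0.1, "y": 0, "z": 0, "twist": 0, "jaw": 8}
    - {"x": 0.15, "y": 0, "z": 0, "twist": 0, "jaw": 8}

```text
clock: 8.72
eef_pos: [0.4761, 0.0011, 0.0678]
tool_rot: [-0.486, 0.514, 0.492, 0.508]
ft_force: [-3.0, -0.5, 0.2]
grip_width: 0.0802
```

```bash
python3 look.py 7
python3 - <<'E'
import cv2
a=cv2.imread('pics/side7.png');cv2.imwrite('pics/side7z.png',cv2.resize(a[100:320,180:420],None,fx=2.5,fy=2.5))
E
```

```text
t 8.72 tcp [476.1   1.1  67.8] jig [-26.4  59.5] jaw axis deg 87.43 tilt [-0.011  0.001 -1.   ] F [-3.01 -0.51  0.16] Fjig [-0.64  2.98] T [ 0.071  0.597 -0.029] q [ 0.    0.34 -0.31  0.93  0.    0.05]
top face n 1292 z 0.1052 ((-26.58161163330078, -3.633769989013672), (164.95037841796875, 101.66921997070312), 0.9170462489128113)
corners [[-109.9000015258789, 45.900001525878906], [-108.19999694824219, -55.79999923706055], [56.70000076293945, -53.099998474121094], [55.099998474121094, 48.5]]
x [-108.74404732   54.92363417] y [-54.46718225  45.90001226]
fence-side slope deg 0.02 y at ends [-53.8 -53.8]
guide-side slope deg 11.88 y at ends [-29.8   4.4]
pot 9.0 108.0 0.544
tin 131.0 164.0 0.017
tape -197.0 160.0 0.001
varn 250.0 129.0 0.079
```

View pics/side7z.png

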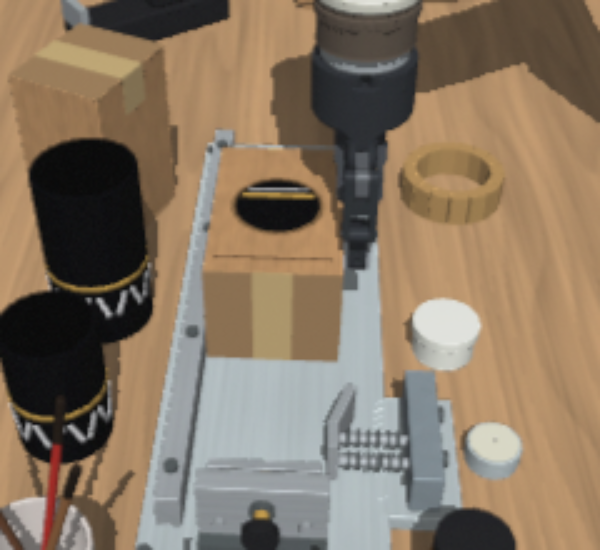

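>>> step_arm:
  series:
    - {"x": 0.1, "y": 0, "z": 0, "twist": 0, "jaw": 8}
    - {"x": 0.15, "y": 0, "z": 0, "twist": 0, "jaw": 8}

```text
clock: 8.98
eef_pos: [0.4767, 0.001, 0.0677]
tool_rot: [-0.485, 0.514, 0.492, 0.508]
ft_force: [-8.4, -0.7, 6.5]
grip_width: 0.0804
```

Force is rising steeply against the fence (8.4 N) and the measured slope is about 0°, so it is squared. Going round to the rear.

>>> step_arm:
  series:
    - {"x": -1.5, "y": 0, "z": 0, "twist": 0, "jaw": 8}
    - {"x": -4, "y": 0, "z": 1, "twist": 0, "jaw": 8}
    - {"x": -4, "y": -1, "z": 4, "twist": -7, "jaw": 6}
    - {"x": -4, "y": -3, "z": 7, "twist": -14, "jaw": 6}
    - {"x": -4, "y": -6, "z": 9, "twist": -21, "jaw": 6}
    - {"x": -4, "y": -9, "z": 9, "twist": -28, "jaw": 6}
    - {"x": -3, "y": -12, "z": 9, "twist": -35, "jaw": 6}
    - {"x": -1, "y": -15, "z": 9, "twist": -42, "jaw": 6}
    - {"x": 2, "y": -16, "z": 9, "twist": -49, "jaw": 6}
    - {"x": 5.6, "y": -16, "z": 9, "twist": -56, "jaw": 6}

```text
clock: 9.82
eef_pos: [0.534, -0.1629, 0.1585]
tool_rot: [-0.184, 0.682, 0.191, 0.682]
ft_force: [-0.4, -0.7, 0.0]
grip_width: 0.06
```

>>> step_arm:
  series:
    - {"x": 0, "y": 0, "z": 0, "twist": -7, "jaw": 6}
    - {"x": 0, "y": 0, "z": 0, "twist": -14, "jaw": 6}
    - {"x": 0, "y": 0, "z": 0, "twist": -21, "jaw": 6}
    - {"x": 0, "y": 0, "z": 0, "twist": -28, "jaw": 6}
    - {"x": 0, "y": 0, "z": 0, "twist": -34, "jaw": 6}
    - {"x": 0, "y": 0, "z": 0, "twist": -34, "jaw": 6}

```text
clock: 10.32
eef_pos: [0.5354, -0.1635, 0.1588]
tool_rot: [0.023, 0.705, -0.018, 0.709]
ft_force: [-0.5, -0.3, 0.5]
grip_width: 0.0599
```

```bash
python3 look.py 8
```

```text
t 10.32 tcp [ 535.4 -163.5  158.8] jig [-188.2   -7. ] jaw axis deg -3.33 tilt [ 0.005  0.008 -1.   ] F [-0.47 -0.26  0.47] Fjig [-0.29  0.46] T [ 0.055 -0.024 -0.04 ] q [-0.3   0.4   0.03  1.2   0.01  1.33]
top face n 2824 z 0.1052 ((-26.610183715820312, -2.7770118713378906), (164.7460174560547, 103.9073257446289), 0.6159451603889465)
corners [[-109.5, 48.29999923706055], [-108.4000015258789, -55.599998474121094], [56.29999923706055, -53.79999923706055], [55.20000076293945, 50.099998474121094]]
x [-108.84823402   54.259109  ] y [-54.46262672  48.450987  ]
fence-side slope deg 0.16 y at ends [-54.1 -53.7]
guide-side slope deg -0.4 y at ends [48.5 47.4]
pot 20.0 134.0 0.033
tin 131.0 164.0 0.014
tape -197.0 161.0 -0.002
varn 252.0 130.0 0.072
```

View pics/top8.png

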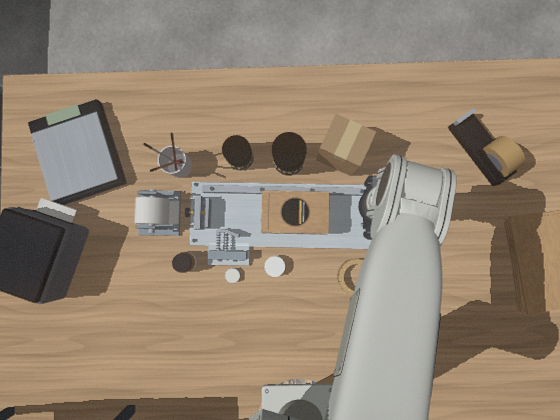

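>>> step_arm:
  series:
    - {"x": -0.3, "y": 1, "z": -3, "twist": 0.8, "jaw": 6}
    - {"x": -0.3, "y": 1.5, "z": -6, "twist": 0.8, "jaw": 6}
    - {"x": -0.25, "y": 2, "z": -9, "twist": 0.8, "jaw": 6}
    - {"x": -0.25, "y": 3.5, "z": -9, "twist": 0.8, "jaw": 6}
    - {"x": -0.2, "y": 5, "z": -9, "twist": 0.8, "jaw": 6}
    - {"x": -0.2, "y": 6, "z": -9, "twist": 0.8, "jaw": 6}
    - {"x": -0.2, "y": 6.4, "z": -9, "twist": 0.8, "jaw": 6}

```text
clock: 11.0
eef_pos: [0.5335, -0.0982, 0.0689]
tool_rot: [0.016, 0.705, -0.01, 0.709]
ft_force: [-0.2, 0.2, -0.3]
grip_width: 0.0601
```

```bash
python3 -c "
from h import *
st()"
```

```text
t 11.0 tcp [533.5 -98.2  68.9] jig [-123.    -2.2] jaw axis deg -2.1 tilt [ 0.005  0.009 -1.   ] F [-0.18  0.17 -0.29] Fjig [0.16 0.19] T [-0.006  0.011 -0.045] q [-0.19  0.44 -0.15  0.97  0.01  1.42]
```

>>> step_arm:
  series:
    - {"x": 0.0, "y": 0.4, "z": 0, "twist": -0.3, "jaw": 6}
    - {"x": 0.05, "y": 0.8, "z": 0, "twist": -0.3, "jaw": 6}
    - {"x": 0.1, "y": 1.3, "z": 0, "twist": -0.3, "jaw": 6}
    - {"x": 0.1, "y": 1.8, "z": 0, "twist": -0.3, "jaw": 6}
    - {"x": 0.15, "y": 2.3, "z": 0, "twist": -0.3, "jaw": 6}
    - {"x": 0.2, "y": 2.8, "z": 0, "twist": -0.3, "jaw": 6}
    - {"x": 0.2, "y": 3.3, "z": 0, "twist": -0.3, "jaw": 6}
    - {"x": 0.25, "y": 3.8, "z": 0, "twist": -0.3, "jaw": 6}
    - {"x": 0.25, "y": 4.3, "z": 0, "twist": -0.3, "jaw": 6}
    - {"x": 0.3, "y": 4.8, "z": 0, "twist": -0.3, "jaw": 6}

```text
clock: 11.83
eef_pos: [0.5363, -0.0509, 0.0693]
tool_rot: [0.018, 0.705, -0.013, 0.709]
ft_force: [-2.7, -5.5, 3.6]
grip_width: 0.0601
```

```bash
python3 look.py 9
```

```text
t 11.83 tcp [536.3 -50.9  69.3] jig [-75.6  -3. ] jaw axis deg -2.46 tilt [ 0.005  0.007 -1.   ] F [-2.74 -5.49  3.56] Fjig [-5.6   2.49] T [-1.12   0.498 -0.111] q [-0.1   0.44 -0.16  0.97  0.01  1.52]
top face n 2428 z 0.1053 ((28.587501525878906, -3.1954917907714844), (104.39651489257812, 143.43807983398438), 89.96009826660156)
corners [[-43.20000076293945, -55.29999923706055], [100.30000305175781, -55.400001525878906], [100.30000305175781, 49.0], [-43.099998474121094, 49.099998474121094]]
x [-41.8571843   99.20479599] y [-54.45190924  48.6203887 ]
fence-side slope deg -0.06 y at ends [-53.7 -53.8]
guide-side slope deg 1.07 y at ends [46.6 49.3]
pot 20.0 134.0 0.031
tin 130.0 163.0 0.022
tape -105.0 118.0 0.598
varn 250.0 129.0 0.078
```

View pics/side9.png

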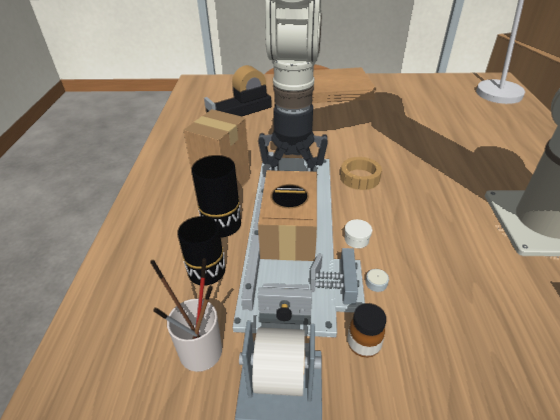

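>>> step_arm:
  series:
    - {"x": 0.0, "y": 0.4, "z": 0, "twist": 0, "jaw": 6}
    - {"x": 0.05, "y": 0.8, "z": 0, "twist": 0, "jaw": 6}
    - {"x": 0.05, "y": 1.2, "z": 0, "twist": 0, "jaw": 6}
    - {"x": 0.1, "y": 1.6, "z": 0, "twist": 0, "jaw": 6}
    - {"x": 0.1, "y": 2.0, "z": 0, "twist": 0, "jaw": 6}
    - {"x": 0.1, "y": 2.4, "z": 0, "twist": 0, "jaw": 6}
    - {"x": 0.15, "y": 2.8, "z": 0, "twist": 0, "jaw": 6}
    - {"x": 0.15, "y": 3.2, "z": 0, "twist": 0, "jaw": 6}

```text
clock: 12.6
eef_pos: [0.538, -0.0183, 0.0692]
tool_rot: [0.017, 0.705, -0.013, 0.709]
ft_force: [-1.2, -7.0, 1.0]
grip_width: 0.0599
```

>>> step_arm:
  series:
    - {"x": 0.0, "y": 0.4, "z": 0, "twist": 0, "jaw": 6}
    - {"x": 0.05, "y": 0.8, "z": 0, "twist": 0, "jaw": 6}
    - {"x": 0.05, "y": 1.2, "z": 0, "twist": 0, "jaw": 6}
    - {"x": 0.1, "y": 1.6, "z": 0, "twist": 0, "jaw": 6}
    - {"x": 0.1, "y": 2.0, "z": 0, "twist": 0, "jaw": 6}

```text
clock: 13.02
eef_pos: [0.5387, -0.0001, 0.0693]
tool_rot: [0.016, 0.705, -0.015, 0.709]
ft_force: [-0.9, -9.4, 1.7]
grip_width: 0.0599
```

```bash
python3 look.py 10
```

```text
t 13.02 tcp [ 5.387e+02 -1.000e-01  6.930e+01] jig [-24.8  -3.1] jaw axis deg -2.51 tilt [ 0.005  0.002 -1.   ] F [-0.88 -9.37  1.68] Fjig [-9.4   0.47] T [-1.972  0.27  -0.093] q [-0.    0.44 -0.16  0.97  0.    1.61]
top face n 2006 z 0.1052 ((90.73068237304688, -2.9381179809570312), (119.37327575683594, 104.18627166748047), 0.981093168258667)
corners [[30.200000762939453, 48.099998474121094], [31.899999618530273, -56.0], [151.3000030517578, -54.0], [149.5, 50.20000076293945]]
x [ 30.68250074 150.15841255] y [-54.60777245  48.60943413]
fence-side slope deg -0.52 y at ends [-53.7 -54.8]
guide-side slope deg -1.11 y at ends [49.1 46.8]
pot 8.0 106.0 0.589
tin 131.0 163.0 0.019
tape -197.0 160.0 0.0
varn 252.0 130.0 0.073
```

View pics/side10.png

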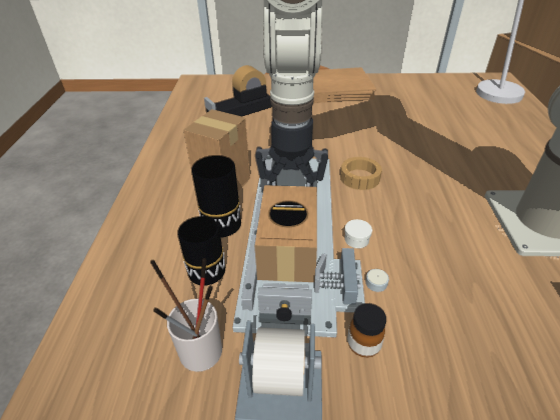

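>>> step_arm:
  series:
    - {"x": 0.0, "y": 0.4, "z": 0, "twist": 0, "jaw": 6}
    - {"x": 0.05, "y": 0.8, "z": 0, "twist": 0, "jaw": 6}
    - {"x": 0.05, "y": 1.2, "z": 0, "twist": 0, "jaw": 6}
    - {"x": 0.1, "y": 1.6, "z": 0, "twist": 0, "jaw": 6}
    - {"x": 0.1, "y": 2.0, "z": 0, "twist": 0, "jaw": 6}
    - {"x": 0.1, "y": 2.4, "z": 0, "twist": 0, "jaw": 6}
    - {"x": 0.15, "y": 2.7, "z": 0, "twist": 0, "jaw": 6}

```text
clock: 13.7
eef_pos: [0.5399, 0.0268, 0.0693]
tool_rot: [0.016, 0.706, -0.015, 0.708]
ft_force: [-2.8, -9.8, 2.8]
grip_width: 0.06
```

>>> step_arm:
  series:
    - {"x": 0.0, "y": 0.15, "z": 0, "twist": 0, "jaw": 6}
    - {"x": 0.0, "y": 0.3, "z": 0, "twist": 0, "jaw": 6}

```text
clock: 13.87
eef_pos: [0.54, 0.029, 0.0693]
tool_rot: [0.015, 0.705, -0.016, 0.708]
ft_force: [-0.9, -6.8, 1.6]
grip_width: 0.0599
```

>>> step_arm:
  series:
    - {"x": 0.0, "y": 0.15, "z": 0, "twist": 0, "jaw": 6}
    - {"x": 0.0, "y": 0.3, "z": 0, "twist": 0, "jaw": 6}

```text
clock: 14.03
eef_pos: [0.5401, 0.0311, 0.0694]
tool_rot: [0.014, 0.705, -0.017, 0.708]
ft_force: [-0.3, -7.0, 1.6]
grip_width: 0.0604
```

>>> step_arm:
  series:
    - {"x": 0.0, "y": 0.1, "z": 0, "twist": 0, "jaw": 6}
    - {"x": 0.0, "y": 0.2, "z": 0, "twist": 0, "jaw": 6}

```text
clock: 14.2
eef_pos: [0.5401, 0.0322, 0.0693]
tool_rot: [0.013, 0.705, -0.018, 0.708]
ft_force: [-0.7, -8.0, 1.5]
grip_width: 0.0604
```

>>> step_arm:
  series:
    - {"x": 0.0, "y": 0.1, "z": 0, "twist": 0, "jaw": 6}
    - {"x": 0.0, "y": 0.2, "z": 0, "twist": 0, "jaw": 6}

```text
clock: 14.37
eef_pos: [0.5401, 0.0332, 0.0694]
tool_rot: [0.013, 0.705, -0.019, 0.709]
ft_force: [-1.0, -7.9, 2.7]
grip_width: 0.0599
```

>>> step_arm:
  series:
    - {"x": 0.0, "y": 0.1, "z": 0, "twist": 0, "jaw": 6}
    - {"x": 0.0, "y": 0.2, "z": 0, "twist": 0, "jaw": 6}

```text
clock: 14.53
eef_pos: [0.5401, 0.0342, 0.0694]
tool_rot: [0.012, 0.705, -0.02, 0.709]
ft_force: [-0.2, -7.1, 1.7]
grip_width: 0.0603
```

```bash
python3 -c "
from h import *
st()"
```

```text
t 14.53 tcp [540.1  34.2  69.4] jig [ 9.6 -3. ] jaw axis deg -2.62 tilt [ 0.004 -0.012 -1.   ] F [-0.17 -7.06  1.7 ] Fjig [-7.06 -0.14] T [-1.368  0.184  0.124] q [ 0.07  0.44 -0.15  0.97 -0.01  1.69]
```

>>> step_arm:
  series:
    - {"x": 0.0, "y": 0.1, "z": 0, "twist": 0.3, "jaw": 6}
    - {"x": 0.0, "y": 0.2, "z": 0, "twist": 0.3, "jaw": 6}
    - {"x": 0.0, "y": 0.3, "z": 0, "twist": 0.3, "jaw": 6}

```text
clock: 14.78
eef_pos: [0.5404, 0.0364, 0.0695]
tool_rot: [0.01, 0.705, -0.02, 0.709]
ft_force: [-0.7, -7.5, 1.8]
grip_width: 0.06
```

>>> step_arm:
  series:
    - {"x": 0.0, "y": 0.1, "z": 0, "twist": 0.3, "jaw": 6}
    - {"x": 0.0, "y": 0.2, "z": 0, "twist": 0.3, "jaw": 6}
    - {"x": 0.0, "y": 0.3, "z": 0, "twist": 0.3, "jaw": 6}

```text
clock: 15.03
eef_pos: [0.5405, 0.0386, 0.0695]
tool_rot: [0.008, 0.705, -0.019, 0.709]
ft_force: [-0.4, -7.1, 2.6]
grip_width: 0.0598
```

>>> step_arm:
  series:
    - {"x": 0.0, "y": 0.1, "z": 0, "twist": 0, "jaw": 6}
    - {"x": 0.0, "y": 0.2, "z": 0, "twist": 0, "jaw": 6}
    - {"x": 0.0, "y": 0.3, "z": 0, "twist": 0, "jaw": 6}

```text
clock: 15.28
eef_pos: [0.5406, 0.0407, 0.0695]
tool_rot: [0.007, 0.705, -0.02, 0.709]
ft_force: [-0.8, -7.3, 1.6]
grip_width: 0.0597
```

>>> step_arm:
  series:
    - {"x": 0.0, "y": 0.1, "z": 0, "twist": 0, "jaw": 6}
    - {"x": 0.0, "y": 0.2, "z": 0, "twist": 0, "jaw": 6}
    - {"x": 0.0, "y": 0.3, "z": 0, "twist": 0, "jaw": 6}

```text
clock: 15.53
eef_pos: [0.5407, 0.0428, 0.0695]
tool_rot: [0.007, 0.705, -0.022, 0.709]
ft_force: [-0.5, -7.5, 1.7]
grip_width: 0.0599
```

```bash
python3 look.py 11
```

```text
t 15.53 tcp [540.7  42.8  69.5] jig [18.2 -3.2] jaw axis deg -2.33 tilt [ 0.006 -0.021 -1.   ] F [-0.51 -7.51  1.66] Fjig [-7.52  0.18] T [-1.293  0.06  -0.22 ] q [ 0.09  0.44 -0.15  0.97 -0.02  1.7 ]
top face n 1465 z 0.1051 ((148.63818359375, -3.0718994140625), (92.62166595458984, 101.90850067138672), 1.0831966400146484)
corners [[101.4000015258789, 47.0], [103.30000305175781, -54.900001525878906], [195.89999389648438, -53.099998474121094], [194.0, 48.70000076293945]]
x [104.31607086 193.29480591] y [-53.76524658  48.29190842]
fence-side slope deg 0.8 y at ends [-54.3 -53. ]
guide-side slope deg 1.07 y at ends [47.  48.7]
pot 8.0 105.0 0.593
tin 131.0 164.0 0.013
tape -196.0 160.0 0.002
varn 251.0 129.0 0.075
```

>>> step_arm:
  series:
    - {"x": 0.0, "y": 0.1, "z": 0, "twist": -0.2, "jaw": 6}
    - {"x": 0.0, "y": 0.2, "z": 0, "twist": -0.2, "jaw": 6}
    - {"x": 0.0, "y": 0.25, "z": 0, "twist": -0.2, "jaw": 6}

```text
clock: 15.88
eef_pos: [0.5407, 0.0434, 0.0696]
tool_rot: [0.007, 0.705, -0.025, 0.709]
ft_force: [-0.8, -11.6, 2.9]
grip_width: 0.0603
```

>>> step_arm:
  series:
    - {"x": 0.0, "y": 0.1, "z": 0, "twist": 0, "jaw": 6}
    - {"x": 0.0, "y": 0.2, "z": 0, "twist": 0, "jaw": 6}

```text
clock: 16.05
eef_pos: [0.5407, 0.0433, 0.0697]
tool_rot: [0.005, 0.705, -0.027, 0.709]
ft_force: [-0.8, -14.3, 3.5]
grip_width: 0.0601
```

>>> step_arm:
  series:
    - {"x": 0.0, "y": 0.1, "z": 0, "twist": 0, "jaw": 6}
    - {"x": 0.0, "y": 0.2, "z": 0, "twist": 0, "jaw": 6}

```text
clock: 16.22
eef_pos: [0.5407, 0.0431, 0.0697]
tool_rot: [0.004, 0.705, -0.029, 0.709]
ft_force: [-0.6, -13.0, 2.7]
grip_width: 0.0598
```

The push force rises with no further travel, so the plate has been reached. I'll press and hold.

>>> step_arm:
  series:
    - {"x": 0.0, "y": 0.15, "z": 0, "twist": 0, "jaw": 6}
    - {"x": 0.0, "y": 0.25, "z": 0, "twist": 0, "jaw": 6}
    - {"x": 0.0, "y": 0.25, "z": 0, "twist": 0, "jaw": 6}
    - {"x": 0.0, "y": 0.25, "z": 0, "twist": 0, "jaw": 6}
    - {"x": 0.0, "y": 0.25, "z": 0, "twist": 0, "jaw": 6}

```text
clock: 16.63
eef_pos: [0.5406, 0.0429, 0.0698]
tool_rot: [0.002, 0.704, -0.031, 0.709]
ft_force: [-0.2, -12.7, 1.9]
grip_width: 0.0599
```

```bash
python3 -c "
from h import *
st()"
```

```text
t 16.63 tcp [540.6  42.9  69.8] jig [18.3 -3.1] jaw axis deg -2.72 tilt [ 0.006 -0.042 -0.999] F [ -0.22 -12.72   1.95] Fjig [-12.72  -0.34] T [-2.248  0.218  0.285] q [ 0.1   0.44 -0.15  0.98 -0.04  1.72]
```

>>> step_arm:
  series:
    - {"x": 0.0, "y": 0.2, "z": 0, "twist": 0, "jaw": 6}
    - {"x": 0.0, "y": 0.32, "z": 0, "twist": 0, "jaw": 6}
    - {"x": 0.0, "y": 0.38, "z": 0, "twist": 0, "jaw": 6}

```text
clock: 16.88
eef_pos: [0.5406, 0.0427, 0.07]
tool_rot: [-0.0, 0.704, -0.035, 0.709]
ft_force: [-0.9, -18.0, 3.5]
grip_width: 0.0601
```

>>> step_arm:
  series:
    - {"x": 0.0, "y": 0.36, "z": 0, "twist": 0, "jaw": 6}
    - {"x": 0.0, "y": 0.36, "z": 0, "twist": 0, "jaw": 6}
    - {"x": 0.0, "y": 0.36, "z": 0, "twist": 0, "jaw": 6}
    - {"x": 0.0, "y": 0.36, "z": 0, "twist": 0, "jaw": 6}

```text
clock: 17.22
eef_pos: [0.5405, 0.0425, 0.0702]
tool_rot: [-0.003, 0.704, -0.039, 0.709]
ft_force: [-0.7, -15.3, 3.3]
grip_width: 0.0599
```

Held for well over 0.2 s at 13–18 N. I'll release gently, retreat and look.

>>> step_arm:
  series:
    - {"x": 0, "y": -0.2, "z": 0, "twist": 0, "jaw": 6}
    - {"x": 0, "y": -0.6, "z": 0, "twist": 0, "jaw": 6}
    - {"x": 0, "y": -2, "z": 0, "twist": 0, "jaw": 6}
    - {"x": 0, "y": -5, "z": 1, "twist": 0, "jaw": 6}
    - {"x": 0, "y": -8, "z": 4, "twist": 0, "jaw": 6}
    - {"x": 0, "y": -11, "z": 8, "twist": 0, "jaw": 6}
    - {"x": -3, "y": -14, "z": 9, "twist": 0, "jaw": 6}
    - {"x": -6, "y": -17, "z": 9, "twist": 0, "jaw": 6}
    - {"x": -6, "y": -19, "z": 9, "twist": 0, "jaw": 6}
    - {"x": -6, "y": -19, "z": 9, "twist": 0, "jaw": 6}

```text
clock: 18.05
eef_pos: [0.4794, -0.1502, 0.1611]
tool_rot: [-0.001, 0.703, -0.04, 0.71]
ft_force: [-0.1, 0.3, 0.7]
grip_width: 0.0603
```

```bash
python3 look.py 12
```

```text
t 18.05 tcp [ 479.4 -150.2  161.1] jig [-177.3   49.6] jaw axis deg -3.14 tilt [ 0.007 -0.059 -0.998] F [-0.14  0.28  0.7 ] Fjig [0.28 0.15] T [ 0.083  0.016 -0.014] q [-0.27  0.27 -0.15  1.13 -0.05  1.35]
top face n 2825 z 0.1052 ((111.46686553955078, -2.9943504333496094), (165.9253387451172, 104.14209747314453), 0.320183128118515)
corners [[28.200000762939453, 48.599998474121094], [28.799999237060547, -55.5], [194.6999969482422, -54.599998474121094], [194.10000610351562, 49.5]]
x [ 28.78951622 193.45168579] y [-54.28073517  48.54367371]
fence-side slope deg 0.2 y at ends [-54.2 -53.7]
guide-side slope deg -0.25 y at ends [48.3 47.6]
pot 21.0 134.0 0.031
tin 130.0 163.0 0.022
tape -102.0 116.0 0.621
varn 251.0 129.0 0.077
```

View pics/top12.png

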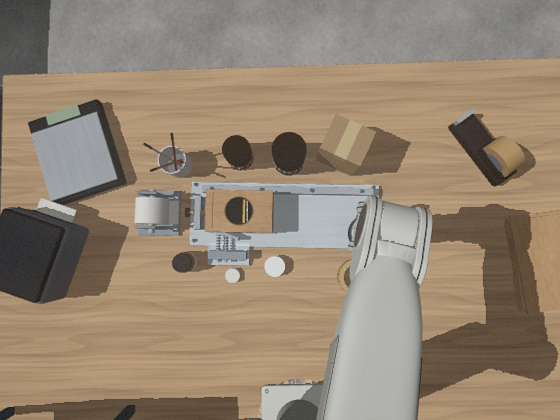

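View pics/side12.png

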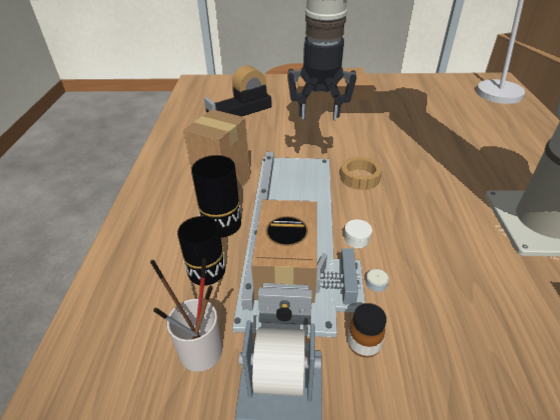

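The carton is home: rear at x ≈ 29 mm, y ≈ −3 mm, slope within 0.3°, window up, neighbours undisturbed. Handing in.

```bash
python3 -c "
from workcell import bot
print(bot.job_done())"
```

```text
the job is handed in; nothing more can be done
None
```

The carton is pressed home against the end stop, lying on its plain back with the window up, and I handed the job in at about 18 s. No verdict is reported, so this rests on my own checks.

**What I did:**
- I tipped the carton with a push at about 147 mm high, which took about 2 N at the readings I took.
- I squared it to the fence in two side pushes.
- I slid it past the guide at 6–10 N and felt the plate when the push rose with no further travel.
- I pressed for over 1 s, with push readings of 13–18 N, then let go and backed away.

**Last checks from the top camera:**

| Check | Measured | Required |
|---|---|---|
| Origin x in jig frame | about 29 mm | above 18 mm |
| Origin y in jig frame | about −3 mm | −6 to 0.5 mm |
| Angle to the fence | within 0.3° | 1.7° |
| Top face height | 105 mm, flat | 105 mm when lying flat |

The gripper was clear with no contact force. The pot, tin and jar measured where they started, and the other neighbours looked unmoved. In the last picture the arm hid the tape roll from the top camera; the side view shows it in place.

**What did not go cleanly:**
- **First side push:** it gave an unexpected 9.6 N vertical force, most likely the gripper body resting on the carton's top. I raised the tool and repeated the push, and it seated on the fence at about 8 N.
- **Force on the plate:** I could not measure it directly. I inferred 5–10 N from the push force minus the sliding force.
- **Tool tilt:** the tool tilted about 3° from pressing on the plate.

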